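Push an empty ink cartridge through the spring flap of the collecting box

ROBOT

A 6-joint arm with a two-finger parallel gripper is mounted at the origin on the work surface. World frame = base frame: x ahead of the robot, y to its left, z up, the work surface at z = 0. Lengths are in m, angles in rad, forces in N, time in s.
With the tool pointing down it reaches from about 0.275 to 0.975 m from the base axis. Payload 8.4 kg.
Tool frame: the origin (TCP) lies at the very end of the fingers, on their centre line; the grasp point (between the pads) lies bot.grip_depth behind it (bot.grip_depth is the distance from the TCP to the grasp point, in m); z points along the fingers, y is the line along which they close (so a half turn about z gives the same grasp; the last joint's range is limited). The gripper opens to 92 mm and grips with 3 to 60 N. Pads are 20 mm wide; open, the fingers measure 128 mm over their backs; the gripper's body (75 mm by 189 mm) begins 69 mm behind the grasp point.
Start: joints at [-1.268, 0.353, 1.633, -0, 1.155, -0.002], TCP at [0.188, -0.596, 0.215] pointing down, gripper open.
Joint ranges: [-2.63, 2.63], [-0.92, 2.1], [0.06, 2.66], [-1.3, 4.44], [0, 2.69], [-3.02, 3.02]. Speed limits (rad/s): [2.22, 2.22, 2.79, 3.14, 3.14, 3.14].

INTERFACE

Orientations are given as a rotation vector (axis times angle).
In Python, from bench import readout, capture, bot gives the robot as it stands. The module is installed in compiled form; this text tells all that it offers.
- The arm moves only by the shell command python3 -m jog 'ROWS' [FORCE]. ROWS is JSON, a list of rows, each a list of 3 entries, a list of its own where there are three numbers: the shift along the world's x, y, z scaled (see below), then the turn about the world's z scaled (see below), then the opening, from -1 (shut) to 1 (fully open), so that 0 is half open. A call has 1 to 8 rows; each row is the pose to reach, as a shift and turn from the pose commanded when the call began; what a row does not reach only later rows make up. The controller multiplies each number of a shift by 0.08 m and each number of a turn by 0.5 rad. A row lasts 1/12 s, in which the tool goes at most 41.7 mm and 7.16 degrees, less where a joint would pass 70% of its speed; a pose out of reach is approached as far as the arm can. A call with a number of a shift or a turn outside -1 to 1 is refused whole. A call with a gripper value outside its range is refused whole. The fingers move at their own pace and stop on an object; FORCE is the grip in N (left out, the last holds). Time passes only in rows, so rows that repeat a pose let the fingers close. It gives the time, the measured TCP pose, the force, the opening and the grip force at its end, in the units of the state.
- readout.observe(): the state, without advancing time (a new reading comes with each control period).
- capture(name): name is "scene" or "top"; returns a dict with "frame" (400x640x3 uint8, red, green, blue), "fov_y" (degrees; the focal length in pixels is half the picture's height over the tangent of half this angle, whatever the lens; pixels are square), "cx", "cy" (the principal point, pixels), "k1" (the pictures are not rectified: a ray, as slopes to the right and down, at radius r is drawn at 1 + k1 r^2 times it, then the intrinsics apply), "T" (4x4, takes a point from camera to world coordinates). Camera axes: x right, y up, looking along -z (the intrinsics and any distortion apply to the point x, -y, -z); pixel columns grow to the right and rows downward; lengths in m; the calibration is good to about 2 mm. A picture is of the moment at which its call begins. There is no depth.
- bot.sign_off(): hands the job in; it is judged then, once.
The state is a dict: "time_s": time; "joint_positions": joint angles; "qvel": joint speeds; "tau": joint torques, N m; "tcp_pos": TCP position; "tcp_rot": TCP orientation; "wrist_force": force on the tool from outside, world axes, zero at the start; "torque": the same for the moment, N m; "gripper_width": finger opening in m; "gripper_force": force on a finger pad.
Only numpy, scipy, OpenCV 4.12 (cv2) and the standard library are available. Lean on these libraries where they do the work, as an engineer would, in place of code of your own. Each camera call takes 0.05 s, during which the arm holds its last target. There are 200 camera calls.

TASK

Push the green spring flap of the blue collecting box open with one finger and, while that finger keeps it open, push the empty black-and-orange ink cartridge along the ledge with the other finger, past the flap, so that it drops into the bin behind; then draw clear and let the flap swing shut. The cartridge is only pushed, gently: never grasp or lift it or shove the flap open with it, and leave the other things on the desk alone.

Things in the scene. Friction and masses are not known exactly. Their poses are not given: they have to be found in the camera images.
- box: Blue collecting box for empty cartridges, fixed to the desk, 345 mm long (x), 160 wide (y), 90 high, all open above. Origin: on the desk under the middle of the closed flap's line. Its x axis is the way to push, ledge to bin; y is left of that. Steel posts 12 mm thick stand on the ledge at x = -6, y = -72 and +72 mm, to 162 mm above the desk.
- ledge (a point): Centre of the flat top of the box's solid near half, the ledge, 90 mm above the desk: box x from -190 to -5 mm, y from -80 to 80 mm. Along both sides (y = -77, +77 mm) run wooden rails 6 mm thick, 12 mm high. At x = -5 mm the ledge ends in a straight drop into the bin.
- bin_floor (a point): Middle of the bin's inner floor, 8 mm above the desk: box x from -5 to 149 mm, inner width 148 mm, walls 6 mm thick, rim 90 mm above the desk.
- flap (a joint): Angle of the green flap, rad: 0 closed, straight across the ledge's end; up to 1.7 open. An upright panel like a low saloon door, 128 mm long, 6 mm thick (12 at its top rim), from 94 to 155 mm above the desk. It opens only away from the ledge, free edge swinging to the box's +x over the bin. A damped spring shuts it (0.11 N m closed, 0.21 at 1.2 rad) in about a second once let go.
- flap_hinge (a point): On the flap's upright hinge axis, at ledge height: box x = 0, y = +66 mm. The closed flap reaches from here to y = -62 mm at x = 0.
- flap_edge (a point): Middle of the flap's free upright edge, 128 mm from the hinge axis, 122 mm above the desk; it moves with the flap.
- cartridge: Empty ink cartridge, a loose rigid upright block, black with an orange band, 40 mm (x) by 32 mm (y) by 46 mm high, 60 g; it starts upright on the ledge. Origin: centre of its underside.
- pen_cup: Bystander on the desk beside the box: dark round empty pen cup, 72 mm across, 95 mm high. Origin: centre of its underside.
- ink_pack: Bystander on the desk beside the box: white and blue pack of new ink, 50 x 50 x 85 mm high. Origin: centre of its underside.
- stapler: Bystander on the desk beside the box: red and black stapler, 130 mm (x) by 36 mm by about 62 mm high. Origin: centre of its underside.

How it is judged:
On the way, in this order (a step that is already met when the one before it is completed fails the run):
1. a finger pushes the flap open while the cartridge is still on the ledge before it (contact force between the fingers and flap above 0.2 N and value of joint flap above 0.35 rad and x of cartridge in the frame of box below -0.025 m and z of cartridge in the frame of box above 0.085 m), for 0.02 s.
2. with the flap held open by a finger, a finger pushes the cartridge up to the ledge's end (contact force between the fingers and flap above 0.2 N and value of joint flap above 0.6 rad and contact force between the fingers and cartridge above 0.02 N and x of cartridge in the frame of box above -0.025 m and z of cartridge in the frame of box above 0.08 m), for 0.02 s.
3. the cartridge has dropped past the flap while a finger still holds the flap open (contact force between the fingers and flap above 0.2 N and value of joint flap above 0.5 rad and z of cartridge in the frame of box below 0.07 m and x of cartridge in the frame of box above -0.008 m), for 0.02 s.
At the end, for the whole second after the job is handed in: The cartridge lies at rest inside the bin (any way up), the flap is shut to within 0.08 rad, and pen cup, ink pack and stapler are within 15 mm of where they stood (value of joint flap below 0.08 rad and x of cartridge in the frame of box between -0.008 and 0.152 m and y of cartridge in the frame of box between -0.077 and 0.077 m and z of cartridge in the frame of box between 0 and 0.065 m and linear speed of cartridge below 0.02 m/s and distance of each of pen_cup, ink_pack, stapler from where it was at the start of the episode below 0.015 m); the robot touches nothing.
It fails at once if the cartridge is lifted off the ledge (more than 20 mm) (z of cartridge in the frame of box above 0.11 m).
It fails at once if the flap is pushed with the cartridge (more than 1 N between them) (contact force between cartridge and flap above 1 N).
It fails at once if the cartridge is squeezed or struck (more than 15 N from the fingers) (contact force between the fingers and cartridge above 15 N).
It fails at once if pen cup, ink pack or stapler is pushed or toppled (distance of any of pen_cup, ink_pack, stapler from where it was at the start of the episode above 0.015 m).
It also fails if it takes over 38 s, if anything falls off the work surface, if the arm or the gripper's body presses on something with over 40 N, if the wrist force passes 120 N, or if a joint passes its speed limit or range.

## Working session

There is one attempt and no reset: what is moved stays moved. The work goes in short steps, Python scripts to look and compute and a shell command to move; the robot and the scene stay as the last step left them, time stands still between calls to the robot, and variables do not carry over. Pictures are saved under pics/ and viewed, at most 10 in all, crops included, and the job is handed in when it is done.

```bash
mkdir -p pics; cat > h.py <<'E'
import numpy as np, cv2, pickle
from bench import readout, capture, bot
def snap(n,f):
    c=capture(n); cv2.imwrite('pics/'+f+'.png',c['frame'][:,:,::-1]); pickle.dump(c,open(f+'.pkl','wb')); return c
def ray(c,u,v):
    h=c['frame'].shape[0]; f=h/2/np.tan(np.radians(c['fov_y'])/2)
    d=np.array([(u-c['cx'])/f,(v-c['cy'])/f]); s=d.copy()
    for _ in range(30): s=d/(1+c['k1']*(s@s))
    T=np.array(c['T']); return T[:3,3],T[:3,:3]@np.array([s[0],-s[1],-1])
def onz(c,u,v,z):
    o,d=ray(c,u,v); return (o+d*(z-o[2])/d[2])
def proj(c,p):
    T=np.array(c['T']); q=T[:3,:3].T@(np.array(p)-T[:3,3]); s=np.array([q[0],-q[1]])/-q[2]
    f=c['frame'].shape[0]/2/np.tan(np.radians(c['fov_y'])/2)
    return s*(1+c['k1']*(s@s))*f+[c['cx'],c['cy']]
E
python3 - <<'E'
from h import *
for n in('scene','top'):
    c=snap(n,n+'0'); print(n,c['fov_y'],c['cx'],c['cy'],c['k1'],np.round(c['T'],3).tolist())
print(readout.observe(),bot.grip_depth)
E
```

```text
scene 57.47603788631965 319.09976231606635 203.0448532869677 -0.06522408019063429 [[-0.065, -0.732, 0.679, 1.088], [0.998, -0.05, 0.043, 0.056], [0.002, 0.68, 0.733, 0.66], [0.0, 0.0, 0.0, 1.0]]
top 47.36501921411035 319.7992836774343 201.1660130572162 -0.10776225808941013 [[0.024, 0.991, -0.129, 0.441], [-0.999, 0.027, 0.019, 0.034], [0.022, 0.129, 0.991, 1.193], [0.0, 0.0, 0.0, 1.0]]
{'time_s': 0.1, 'joint_positions': array([-1.26841457e+00,  3.53580677e-01,  1.63405860e+00,  2.05711682e-05,
        1.15522488e+00, -2.40712465e-03]), 'qvel': array([ 0.0009217 , -0.00038351,  0.00149794,  0.00075975, -0.00044441,
       -0.00097645]), 'tau': array([ 5.18644065e-04, -5.94905591e+01, -3.34930408e+01,  6.99150120e-02,
        1.82943558e-02, -3.61106447e-05]), 'tcp_pos': array([ 0.1874236 , -0.59575737,  0.21393816]), 'tcp_rot': array([-3.10393946e+00, -4.76706089e-01,  2.69112936e-04]), 'wrist_force': array([ 0.65542394,  0.00983772, -0.3675042 ]), 'torque': array([-0.00192038, -0.03638927,  0.01892591]), 'gripper_force': 0.0, 'gripper_width': 0.0918736790768845} 0.0187
```

View pics/top0.png

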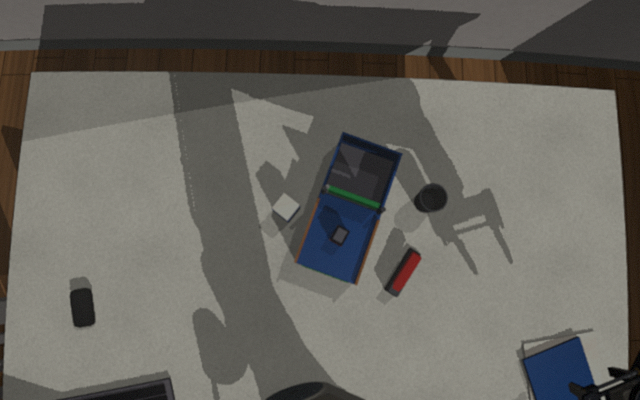

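View pics/scene0.png

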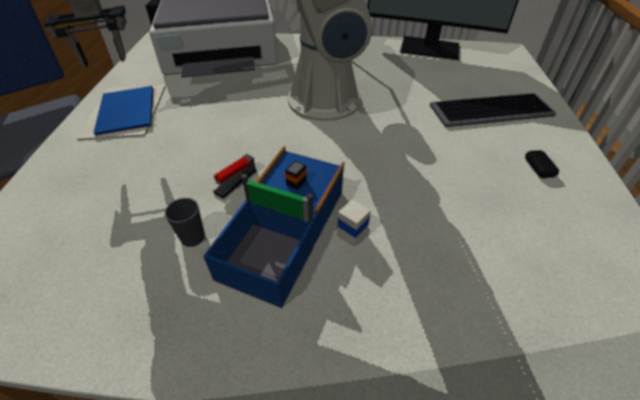

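The top view shows the box at about (350,208) with its bin away from the robot, the flap at row ~197, and the cartridge at (340,235). The pack, cup and stapler stand at its sides. I'll enlarge both views for corner readings.

```bash
python3 - <<'E'
import cv2
a=cv2.imread('pics/top0.png')[120:300,260:460]; cv2.imwrite('pics/top0c.png',cv2.resize(a,None,fx=3.3,fy=3.3,interpolation=cv2.INTER_CUBIC)) 
a=cv2.imread('pics/scene0.png')[135:315,155:385]; cv2.imwrite('pics/sc0c.png',cv2.resize(a,None,fx=3.3,fy=3.3,interpolation=cv2.INTER_CUBIC)) 
E
```

```text
(no output)
```

View pics/top0c.png

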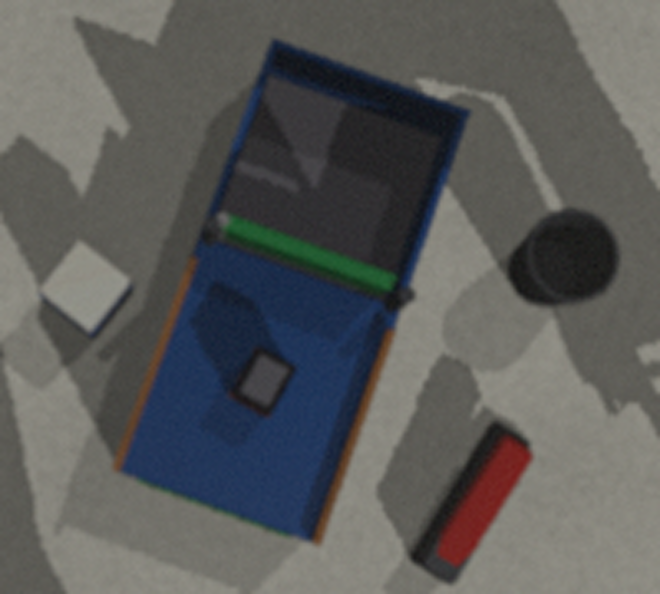

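View pics/sc0c.png

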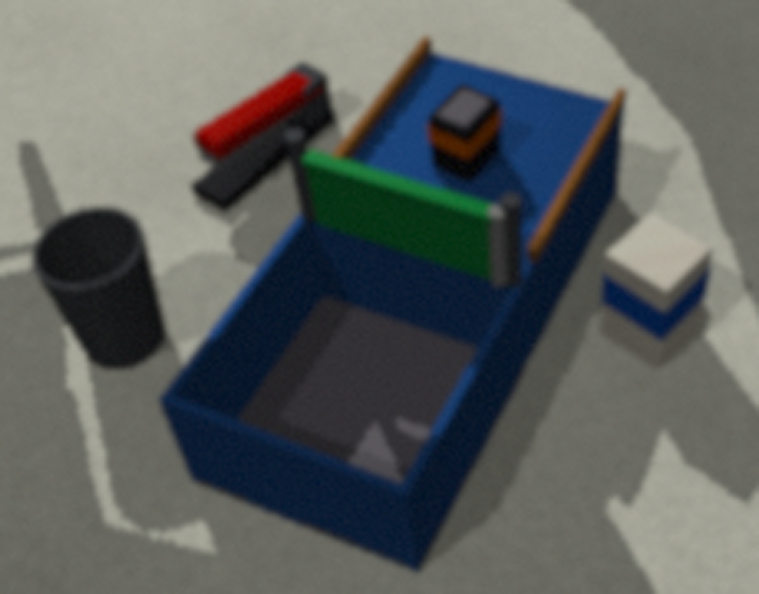

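The enlarged crops show the rim, rail, post and bottom corners clearly. The cartridge's top face is at crop (267,378) in the top view and (467,107) in the scene view. I'll fit the poses from these.

```bash
python3 - <<'E'
from h import *
from scipy.optimize import least_squares
t=pickle.load(open('top0.pkl','rb'));s=pickle.load(open('scene0.pkl','rb'))
P=lambda c,u,v:(260+(u+.5)/3.3-.5,120+(v+.5)/3.3-.5) if c is t else (155+(u+.5)/3.3-.5,135+(v+.5)/3.3-.5)
O=[(t,274,42,155,80,90),(t,468,110,155,-80,90),(t,118,468,-190,79,102),(t,318,543,-190,-79,102),(t,403,296,-6,-72,162),(t,213,228,-6,72,162),
(s,165,402,155,-80,90),(s,412,492,155,80,90),(s,427,40,-190,-77,102),(s,622,92,-190,77,102),(s,195,478,155,-80,0),(s,418,568,155,80,0),(s,294,133,-6,-72,162),(s,511,200,-6,72,162)]
def W(x,b): 
    c,n=np.cos(x[2]),np.sin(x[2]); b=np.array(b)/1e3; return [x[0]+c*b[0]-n*b[1],x[1]+n*b[0]+c*b[1],b[2]]
r=lambda x:np.concatenate([proj(o[0],W(x,o[3:]))-P(*o[:3]) for o in O])
f=least_squares(r,[.5,0,-.3],loss='soft_l1',x_scale=[.1,.1,.1]);x=f.x
print(x);print(np.round(r(x).reshape(-1,2),1).tolist())
def B(p): c,n=np.cos(x[2]),np.sin(x[2]);d=p[:2]-x[:2];return np.array([c*d[0]+n*d[1],-n*d[0]+c*d[1]])*1e3
for c,u,v in((t,267,378),(s,467,107)): print('cart',B(onz(c,*P(c,u,v),.136)))
for u,v in((267,348),(294,366),(264,413),(235,393)): print('corn',B(onz(t,*P(t,u,v),.136)))
for u,v in((82,288),): print('pack',B(onz(t,*P(t,u,v),.085)))
print('cup',B(onz(t,*P(t,571,255),.095)))
for u,v in((505,425),(435,575)): print('stap',B(onz(t,*P(t,u,v),.06)))
np.save('box.npy',x)
E
```

```text
[ 0.58962203 -0.06251859 -0.32315524]
[[-1.6, -0.7], [-0.1, 0.5], [-2.2, 1.4], [-0.2, 1.4], [0.5, 0.0], [-1.1, -0.8], [-1.9, -0.7], [-1.1, 0.8], [-0.3, -1.4], [-0.1, -1.5], [-0.8, 1.1], [0.9, 1.3], [-0.0, 0.2], [0.0, -0.6]]
cart [-89.99187491  -2.32355087]
cart [-94.36924932   2.10937415]
corn [-70.07037908   4.77674612]
corn [-75.5308689  -17.39535492]
corn [-113.8441834    -8.59258036]
corn [-107.59553199   15.28998415]
pack [-70.22665582 146.7323531 ]
cup [  76.83313923 -187.28174952]
stap [ -56.27335236 -187.51995141]
stap [-180.21514413 -173.70641908]
```

Box found at (0.590, -0.063) with yaw -0.323, and the cartridge at about box (-91, -1) mm.

Plan:
1. Line the finger axis up with box x, gripper fully open.
2. Straddle the cartridge, with the leading finger between it and the flap.
3. Drive straight along +x. The leading finger opens the flap and the trailing one pushes the cartridge.

First I travel at height.

```bash
python3 -m jog '[[[0.58,0.99,0.1],0.27,1],[[0.58,0.99,0.1],0.27,1],[[0.58,0.99,0.1],0.27,1],[[0.58,0.99,0.1],0.27,1]]'
python3 -m jog '[[[0.58,0.99,0.1],0.27,1],[[0.58,0.99,0.1],0.27,1],[[0.58,0.99,0.1],0.27,1],[[0.58,0.99,0.1],0.27,1]]'
python3 -m jog '[[[0.58,0.99,0],0.27,1],[[0.58,0.99,0],0.27,1],[[0.58,0.99,0],0.27,1],[[0.58,0.99,0],0.27,1]]'
python3 -m jog '[[[0.58,0.99,0],0.27,1],[[0.58,0.99,0],0.27,1],[[0.58,0.99,0],0.27,1],[[0.58,0.99,0],0.27,1]]'
python3 -m jog '[[[0.58,0.99,0],0.27,1],[[0.58,0.99,0],0.27,1],[[0.58,0.99,0],0.27,1],[[0.58,0.99,0],0.27,1]]'
python3 -m jog '[[[0.58,0.99,0],0.27,1],[[0.58,0.99,0],0.27,1],[[0.58,0.99,0],0.27,1],[[0.58,0.99,0],0.27,1]]'
python3 -m jog '[[[0.58,0.99,0],0.27,1],[[0.58,0.99,0],0.27,1],[[0.58,0.99,0],0.27,1],[[0.58,0.99,0],0.27,1]]'
cat >> h.py <<'E'
def st(tb=(-78,-1)):
    from scipy.spatial.transform import Rotation as R
    x=np.load('box.npy');o=readout.observe();p=o['tcp_pos'];c,n=np.cos(x[2]),np.sin(x[2])
    d=p[:2]-x[:2];b=np.array([c*d[0]+n*d[1],-n*d[0]+c*d[1]])*1e3
    ty=R.from_rotvec(o['tcp_rot']).as_matrix()[:,1]; e=np.array(tb)-b
    w=np.array([c*e[0]-n*e[1],n*e[0]+c*e[1]])/80
    print('t',o['time_s'],'tcp box',b.round(1),'z',p[2].round(4),'yaw err units',((x[2]-np.arctan2(ty[1],ty[0])+np.pi/2)%np.pi-np.pi/2)/.5,'to target units',w.round(3),'F',np.round(o['wrist_force'],2),o['gripper_width'])
E
python3 -c "
from h import *
st()"
```

```text
time_s: 0.43
tcp_pos: [0.235, -0.5149, 0.2227]
tcp_rot: [-3.065, -0.688, -0.0]
wrist_force: [0.1, -0.1, -0.3]
gripper_width: 0.092
gripper_force: 0.0
time_s: 0.77
tcp_pos: [0.2812, -0.437, 0.2308]
tcp_rot: [3.012, 0.893, 0.0]
wrist_force: [-1.5, -0.2, -0.7]
gripper_width: 0.0921
gripper_force: 0.0
time_s: 1.1
tcp_pos: [0.3274, -0.3585, 0.2305]
tcp_rot: [2.945, 1.094, -0.0]
wrist_force: [-0.9, -1.0, -0.4]
gripper_width: 0.0918
gripper_force: 0.0
time_s: 1.43
tcp_pos: [0.3739, -0.2798, 0.2306]
tcp_rot: [2.864, 1.289, -0.0]
wrist_force: [0.5, 0.3, -0.6]
gripper_width: 0.0919
gripper_force: 0.0
time_s: 1.77
tcp_pos: [0.4205, -0.2009, 0.2306]
tcp_rot: [2.771, 1.479, -0.0]
wrist_force: [0.8, -0.2, 1.3]
gripper_width: 0.092
gripper_force: 0.0
time_s: 2.1
tcp_pos: [0.4669, -0.1218, 0.2305]
tcp_rot: [2.665, 1.662, -0.0]
wrist_force: [-0.5, -0.6, 1.0]
gripper_width: 0.0919
gripper_force: 0.0
time_s: 2.43
tcp_pos: [0.5131, -0.0427, 0.2304]
tcp_rot: [2.547, 1.838, -0.001]
wrist_force: [-0.4, -0.5, 0.0]
gripper_width: 0.0919
gripper_force: 0.0
t 2.4333 tcp box [-78.9  -5.5] z 0.2304 yaw err units -0.005084054113059899 to target units [0.028 0.05 ] F [-0.41 -0.48  0.01] 0.09192876706245154
```

```bash
python3 -m jog '[[[0.03,0.05,-0.4],0,1],[[0.03,0.05,-0.85],0,1],[[0.03,0.05,-0.85],0,1],[[0.03,0.05,-0.85],0,1]]'
python3 - <<'E'
from h import *
st()
snap('top','top1');snap('scene','sc1')
a=cv2.imread('pics/top1.png')[150:300,270:410]; b=cv2.imread('pics/sc1.png')[120:270,210:370]
cv2.imwrite('pics/c1.png',cv2.resize(np.hstack([a,b]),None,fx=2.66,fy=2.66,interpolation=cv2.INTER_CUBIC))
E
```

```text
time_s: 2.77
tcp_pos: [0.5126, -0.04, 0.1616]
tcp_rot: [-2.548, -1.834, 0.006]
wrist_force: [0.3, -0.8, 0.4]
gripper_width: 0.0918
gripper_force: 0.0
t 2.7667 tcp box [-80.2  -3.1] z 0.1616 yaw err units -0.0003708141970477641 to target units [0.034 0.016] F [ 0.3  -0.81  0.35] 0.09182871100299668
```

View pics/c1.png

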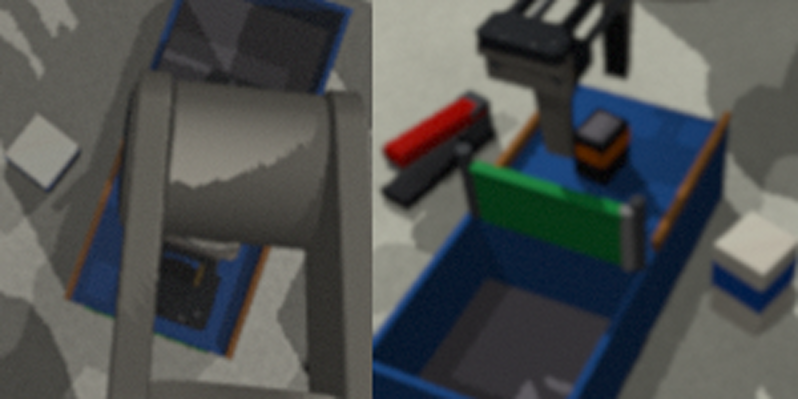

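The scene view shows the leading finger's tip at about crop (562,152), above and in front of the cartridge and short of the flap. I'll check this against the prediction before descending.

```bash
python3 - <<'E'
from h import *
c=pickle.load(open('sc1.pkl','rb'));x=np.load('box.npy')
def W(b):
    k,n=np.cos(x[2]),np.sin(x[2]); b=np.array(b)/1e3; return [x[0]+k*b[0]-n*b[1],x[1]+n*b[0]+k*b[1],b[2]]
g=lambda b:((proj(c,W(b))-[210,120])*2.66+[372.4,0]).round(0)
print('fingertip outer corners',g((-16,-13,161)),g((-16,7,161)))
for y in(-62,66):print('flap top',g((6,y,155)))
for yy in(-1,): 
  for X,Y in((-71,-17),(-71,15),(-111,-17),(-111,15)): print('cart top',g((X,Y,136)))
E
```

```text
fingertip outer corners [538. 160.] [562. 167.]
flap top [467. 167.]
flap top [623. 214.]
cart top [568. 137.]
cart top [604. 147.]
cart top [589. 107.]
cart top [624. 117.]
```

The residuals are a few mm: the finger sits slightly further from the flap than predicted, and the cartridge slightly to +y. There is ample clearance, so I nudge to about (-76, +2) and descend.

```bash
python3 -m jog '[[[0.065,0.045,0],0,1],[[0.065,0.045,-0.2],0,1],[[0.065,0.045,-0.4],0,1],[[0.065,0.045,-0.6],0,1],[[0.065,0.045,-0.75],0,1],[[0.065,0.045,-0.75],0,1],[[0.065,0.045,-0.75],0,1]]'
python3 - <<'E'
from h import *
st((-76,2))
snap('scene','sc2')
b=cv2.imread('pics/sc2.png')[120:270,210:370]
cv2.imwrite('pics/c2.png',cv2.resize(b,None,fx=4,fy=4,interpolation=cv2.INTER_CUBIC))
E
```

```text
time_s: 3.45
tcp_pos: [0.5207, -0.0343, 0.1036]
tcp_rot: [2.547, 1.838, 0.001]
wrist_force: [0.6, 1.3, 0.4]
gripper_width: 0.0919
gripper_force: 0.0
t 3.45 tcp box [-74.3   4.9] z 0.1036 yaw err units -0.004285882552364839 to target units [-0.032 -0.027] F [0.59 1.34 0.41] 0.09194466777615713
```

View pics/c2.png

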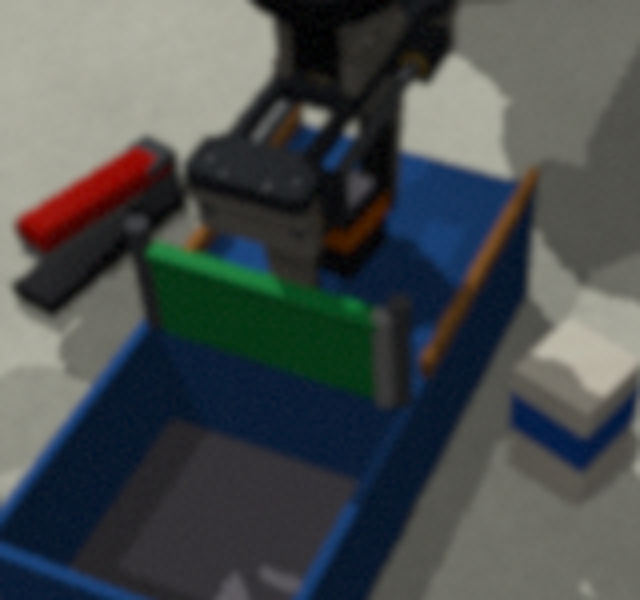

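The leading finger stands between the flap and the cartridge, whose orange band shows at about (355,230). The trailing finger is behind the cartridge. I push along box +x in small steps.

```bash
python3 -m jog '[[[0.05,-0.04,-0.04],0,1],[[0.11,-0.06,-0.04],0,1],[[0.17,-0.08,-0.04],0,1],[[0.23,-0.1,-0.04],0,1],[[0.29,-0.12,-0.04],0,1],[[0.35,-0.14,-0.04],0,1],[[0.41,-0.16,-0.04],0,1],[[0.47,-0.18,-0.04],0,1]]'
python3 -m jog '[[[0.06,-0.02,0],0,1],[[0.12,-0.04,0],0,1],[[0.18,-0.06,0],0,1],[[0.24,-0.08,0],0,1],[[0.3,-0.1,0],0,1],[[0.36,-0.12,0],0,1],[[0.36,-0.12,0],0,1]]'
python3 - <<'E'
from h import *
st((46,4))
snap('scene','sc3')
b=cv2.imread('pics/sc3.png')[120:270,210:370]
cv2.imwrite('pics/c3.png',cv2.resize(b,None,fx=4,fy=4,interpolation=cv2.INTER_CUBIC))
E
```

```text
time_s: 4.17
tcp_pos: [0.5572, -0.0485, 0.099]
tcp_rot: [-2.547, -1.837, 0.002]
wrist_force: [-5.7, 2.4, 1.8]
gripper_width: 0.092
gripper_force: 2.2
time_s: 4.75
tcp_pos: [0.5876, -0.0587, 0.0993]
tcp_rot: [2.547, 1.837, 0.001]
wrist_force: [-2.0, -0.2, -1.0]
gripper_width: 0.0917
gripper_force: 1.1
t 4.75 tcp box [-3.2  3. ] z 0.0993 yaw err units -0.004018717391336413 to target units [ 0.587 -0.183] F [-1.99 -0.2  -0.95] 0.09174073460961525
```

View pics/c3.png

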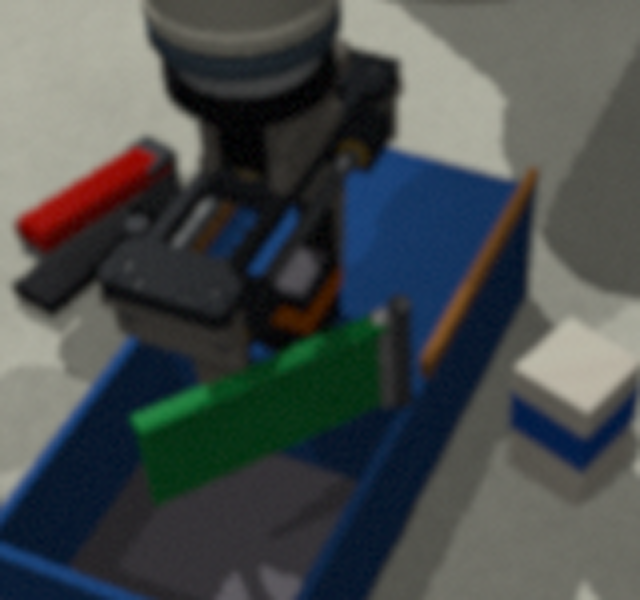

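The flap is held at about 0.75 rad, and the cartridge is pushed up near the ledge's end at about (300,290), clear of the flap. I continue.

```bash
python3 -m jog '[[[0.05,-0.016,0],0,1],[[0.1,-0.032,0],0,1],[[0.15,-0.048,0],0,1],[[0.2,-0.064,0],0,1],[[0.25,-0.08,0],0,1],[[0.29,-0.096,0],0,1],[[0.33,-0.11,0],0,1],[[0.33,-0.11,0],0,1]]'
python3 -m jog '[[[0.05,-0.016,0],0,1],[[0.1,-0.032,0],0,1],[[0.15,-0.048,0],0,1],[[0.2,-0.064,0],0,1],[[0.25,-0.08,0],0,1],[[0.25,-0.08,0],0,1],[[0.25,-0.08,0],0,1]]'
python3 - <<'E'
from h import *
st((46,4))
snap('scene','sc4')
b=cv2.imread('pics/sc4.png')[130:320,190:370]
cv2.imwrite('pics/c4.png',cv2.resize(b,None,fx=3.1,fy=3.1,interpolation=cv2.INTER_CUBIC))
E
```

```text
time_s: 5.47
tcp_pos: [0.6137, -0.0673, 0.0994]
tcp_rot: [2.547, 1.837, 0.001]
wrist_force: [-1.8, -1.4, -0.5]
gripper_width: 0.0922
gripper_force: 1.0
time_s: 6.05
tcp_pos: [0.6335, -0.0737, 0.0995]
tcp_rot: [2.547, 1.837, 0.001]
wrist_force: [0.2, -1.6, -0.4]
gripper_width: 0.092
gripper_force: 0.9
t 6.05 tcp box [45.2  3.3] z 0.0995 yaw err units -0.004040947652799165 to target units [0.013 0.005] F [ 0.17 -1.63 -0.43] 0.09196244895427054
```

View pics/c4.png

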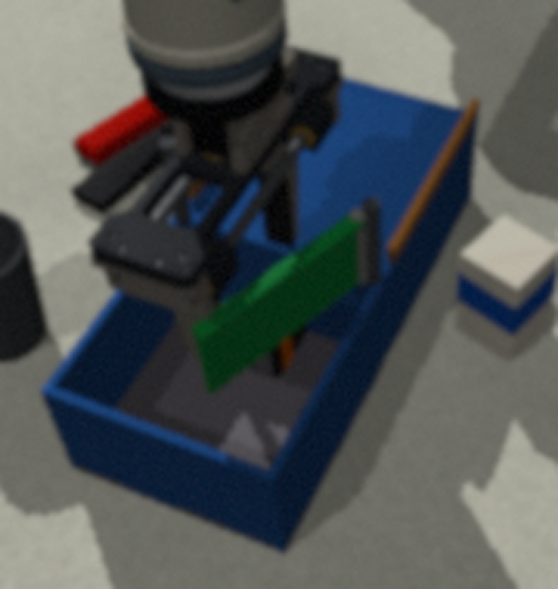

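The cartridge has dropped: it lies in the bin under the flap at about (285,352), and the finger still holds the flap. Now I retrace so the flap swings shut, then rise.

```bash
python3 -m jog '[[[0,0,0],0,1],[[-0.1,0.033,0],0,1],[[-0.2,0.067,0],0,1],[[-0.3,0.1,0],0,1],[[-0.4,0.133,0],0,1],[[-0.5,0.167,0],0,1],[[-0.6,0.2,0],0,1],[[-0.7,0.233,0],0,1]]'
python3 -m jog '[[[-0.1,0.033,0],0,1],[[-0.2,0.067,0],0,1],[[-0.3,0.1,0],0,1],[[-0.4,0.133,0],0,1],[[-0.5,0.167,0],0,1],[[-0.6,0.2,0],0,1],[[-0.7,0.233,0],0,1],[[-0.8,0.267,0],0,1]]'
python3 -m jog '[[[-0.1,0.033,0],0,1],[[-0.1,0.033,0.3],0,1],[[-0.1,0.033,0.6],0,1],[[-0.1,0.033,1],0,1],[[-0.1,0.033,1],0,1],[[-0.1,0.033,1],0,1]]'
python3 -m jog '[[[0,0,0.4],0,1],[[0,0,0.4],0,1],[[0,0,0.4],0,1],[[0,0,0.4],0,1],[[0,0,0.4],0,1],[[0,0,0.4],0,1],[[0,0,0.4],0,1],[[0,0,0.4],0,1]]'
python3 - <<'E'
from h import *
st()
snap('scene','sc5')
b=cv2.imread('pics/sc5.png')[130:320,150:370]
cv2.imwrite('pics/c5.png',cv2.resize(b,None,fx=3.1,fy=3.1,interpolation=cv2.INTER_CUBIC))
E
```

```text
time_s: 6.77
tcp_pos: [0.5757, -0.0544, 0.0994]
tcp_rot: [-2.548, -1.838, 0.0]
wrist_force: [-1.7, -2.5, -0.0]
gripper_width: 0.0916
gripper_force: 1.0
time_s: 7.43
tcp_pos: [0.5122, -0.033, 0.0995]
tcp_rot: [2.548, 1.838, 0.001]
wrist_force: [1.4, 0.1, 0.3]
gripper_width: 0.0918
gripper_force: 0.0
time_s: 7.93
tcp_pos: [0.5058, -0.0307, 0.1811]
tcp_rot: [2.546, 1.836, 0.005]
wrist_force: [0.0, -0.8, -0.5]
gripper_width: 0.0917
gripper_force: 0.0
time_s: 8.6
tcp_pos: [0.5045, -0.0307, 0.2108]
tcp_rot: [-2.547, -1.838, 0.001]
wrist_force: [0.3, -0.1, 0.3]
gripper_width: 0.0919
gripper_force: 0.0
t 8.6 tcp box [-90.8   3.1] z 0.2108 yaw err units -0.004336481622559507 to target units [ 0.136 -0.1  ] F [ 0.34 -0.06  0.3 ] 0.09193817619058534
```

View pics/c5.png

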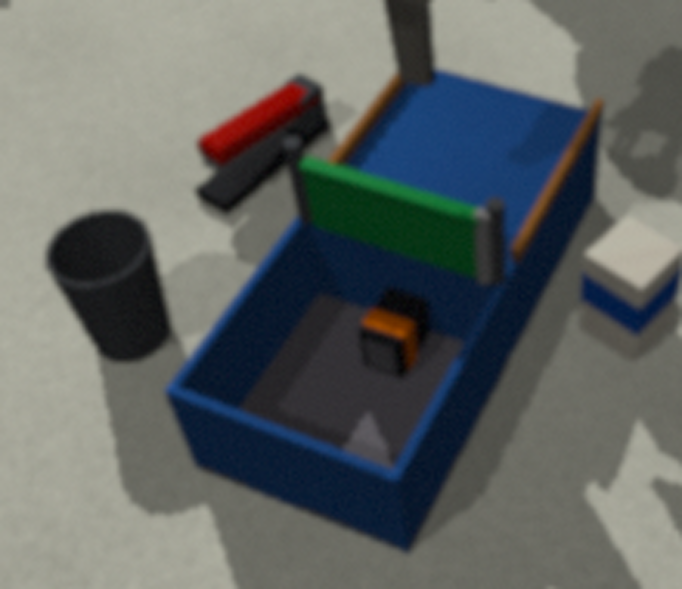

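The flap is shut and the cartridge lies in the bin at about (390,335). The cup, stapler and pack look unmoved, and the robot is clear. A short wait, then I hand in.

```bash
python3 -m jog '[[[0,0,0],0,1],[[0,0,0],0,1],[[0,0,0],0,1],[[0,0,0],0,1],[[0,0,0],0,1],[[0,0,0],0,1],[[0,0,0],0,1],[[0,0,0],0,1]]'
python3 -c "
from bench import bot
print(bot.sign_off())"
```

```text
time_s: 9.32
tcp_pos: [0.5048, -0.0308, 0.2114]
tcp_rot: [2.548, 1.838, 0.0]
wrist_force: [-0.9, 0.3, 0.0]
gripper_width: 0.0919
gripper_force: 0.0
the job is handed in; nothing more can be done
None
```

The job is handed in at about 9.3 s (no verdict was returned): in the last picture the cartridge lies in the bin, the flap is shut, and the pen cup, ink pack and stapler look unmoved.

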